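# Clamp a tube offcut in the sliding jig and lock the carriage

### The job

Lay the square tube lengthways in the channel of the green clamping jig, then slide the blue carriage along its bed until it holds the tube snugly, square and without gaps, against the green stop block. Then set the red handle on the carriage's brass clamp screw so that it drops fully down over the square, and turn it clockwise as far as it goes; leave the handle on the screw and do not disturb the other things on the bench.

Things in the scene. Friction and masses are not known exactly. Their poses are not given: they have to be found in the camera images.
- bed: Green jig fixed to the bench, 100 wide (x) x 420 long (y) x 30 high; origin: centre of underside. A grey channel 46 wide runs along y at x = 0, floor at z = 30, between steel guide strips 10 wide (outer faces at x = +-33), tops at z = 40, from y = -210 to +165. At the +y end stands the green stop block, 90 wide x 40 long, its clamping face at y = +165, top at z = 90.
- nest (a point): Point in the bed's frame at (0, 110, 50): where the middle of the tube is when the tube lies in the channel against the stop block. Turns with the bed.
- carriage (a joint): Travel (m, 0 to 0.15) of the blue carriage along the bed's +y to the stop block. Carriage 90 wide x 90 long, underside at bed z = 42, top z = 82, with a tongue in the channel. Front face at bed y = -65 mm + travel: the gap to the stop block is 230 mm - travel, so travel is 0.120 with the tube clamped. Friction 8 N; it stays where it is left.
- carriage_grip (a point): Centre of the top edge of the orange upright plate at the carriage's rear (-y), at bed (0, -149 mm + travel, 112 mm). The plate is 60 wide (bed x) x 12 thick (bed y), 30 tall above the carriage top, rear face flush with the carriage's; its front is 35 from the screw's square. Pinch it from above or push it from behind. Axes as the bed's.
- screw (a joint): Turn of the brass clamp screw on the carriage top, rad, 0 to 1.5; grows clockwise seen from above, with a hard stop at 1.5. At 0 the sides of its square are parallel to the bed's sides. Friction 0.15 N m; it stays where it is left.
- screw_seat (a point): Foot of the brass clamp screw on its vertical axis, at bed (0, -100 mm + travel, 86 mm), on top of a dark round collar 40 across, 4 high. The square is 16 x 16 and 16 tall, with a 5 mm cone above it (top 21 above this point). Its x and y axes are normal to the square's sides and turn with the screw.
- tube: Bare grey metal square tube offcut, 40 x 40, 110 long, wall 3, 0.38 kg or so, open ends. Lies on the bench; origin at the centre of its underside, long axis is its x.
- tube_center (a point): The middle of the tube, 20 above its underside; x along the tube.
- key: Clamp handle standing socket down, 0.25 kg, 64 high. Steel hub 36 x 36 x 32 high with a square socket (18.5 wide, 26 deep) in its underside, parallel to the hub's sides; above it an upright red grip bar 64 long (x) x 14 thick (y), from 32 to 64 high. Origin: centre of underside; lies at screw_seat when fully down. Fits the screw in any of four quarter turns with some 10 degrees of play.
- can: Bystander: upright spray can with a green label, 54 across, 150 high, origin at the centre of its underside. Leave alone.
- magnet: Bystander: yellow welding magnet block, 62 (x) x 26 (y) x 56 high, origin at the centre of its underside. Leave alone.
- jar: Bystander: amber jar beyond the jig, 68 across, 90 high, origin at the centre of its underside. Leave alone.
- mug: Bystander: blue mug beyond the jig, 76 across, 90 high, handle at its +y, origin at the centre of its underside. Leave alone.
Mind the look-alikes: they are no part of the job. What is shaped like the key but black or turquoise is not meant.

How it is judged:
By the outcome, as a careful person would: the job done as asked, in the order asked, and still so for the second after the job is handed in, with the robot touching nothing.
It also fails if it takes over 72 s, if anything falls off the work surface, if the arm or the gripper's body presses on something with over 40 N, if the wrist force passes 120 N, or if a joint passes its speed limit or range.

### The arm

A 6-joint arm with a two-finger parallel gripper is mounted at the origin on the work surface. World frame = base frame: x ahead of the robot, y to its left, z up, the work surface at z = 0. Lengths are in m, angles in rad, forces in N, time in s.
With the tool pointing down it reaches from about 0.375 to 0.9 m from the base axis. Payload 3.1 kg.
Tool frame: the origin (TCP) lies on the centre line of the jaws, within the pads' length; the fingertips stand robot.nose_length ahead of it and the grasp point (between the pads) lies 6 mm ahead of it (robot.nose_length is the distance from the TCP to the fingertips, in m); z points along the fingers, y is the line along which they close (so a half turn about z gives the same grasp; the last joint's range is limited). The gripper opens to 87 mm and grips with 3 to 60 N. Pads are 19 mm wide; open, the fingers measure 117 mm over their backs; the gripper's body (75 mm by 190 mm) begins 51 mm behind the grasp point.
Start: joints at [1.026, 0.527, 1.433, -0, 1.181, -0.178], TCP at [0.224, 0.584, 0.248] pointing down, gripper open.
Joint ranges: [-3.08, 3.08], [-0.75, 2.2], [0.22, 2.44], [-1.43, 4.57], [0, 2.65], [-2.85, 2.85]. Speed limits (rad/s): [2.79, 2.79, 3.14, 3.14, 3.14, 3.14].

### API

Orientations are given as a unit quaternion [x, y, z, w].
In Python, from rig import robot gives the robot as it stands.
- The arm moves only by the shell command python3 -m crank 'ROWS' [FORCE]. ROWS is JSON, one flat list of numbers, 7 for each row, row after row: the shift along the tool's x, y, z in mm, then the turn, a rotation vector about the tool's x, y, z in degrees, then the closure in counts, from 0 (fully open) to 255 (shut). In form: [x, y, z, ax, ay, az, fingers, x, y, z, ax, ay, az, fingers, ...]. A call has exactly 5 rows; each row is the pose to reach, as a shift and turn from the pose commanded when the call began, along the tool's axes at that moment; what a row does not reach only later rows make up. A row lasts 1/12 s, in which the tool goes at most 41.7 mm and 7.16 degrees, less where a joint would pass 70% of its speed; a pose out of reach is approached as far as the arm can. A call with a gripper value outside its range is refused whole. The fingers move at their own pace and stop on an object; FORCE is the grip in N (left out, the last holds). Time passes only in rows, so rows that repeat a pose let the fingers close, or fill a call up. It gives the time, the measured TCP pose, the force, the opening and the grip force at its end, in the units of the state.
- robot.get_obs(): the state, without advancing time (a new reading comes with each control period).
- robot.camera(name): name is "scene" or "top"; returns a dict with "pixels" (480x640x3 uint8, red, green, blue), "intrinsics" (3x3 intrinsics, pixels), "extrinsics" (4x4, takes a point from camera to world coordinates). Camera axes: x right, y down, z forward; pixel columns grow to the right and rows downward; lengths in m; the calibration is good to about 2 mm. A picture is of the moment at which its call begins. There is no depth.
- robot.hand_in(): hands the job in; it is judged then, once.
The state is a dict: "time": time; "q": joint angles; "joint_velocities": joint speeds; "joint_torque": joint torques, N m; "position": TCP position; "tool_rot": TCP orientation; "ft_force": force on the tool from outside, world axes, zero at the start; "moment": the same for the moment, N m; "grip_width": finger opening in m; "grip_force": force on a finger pad.
Only numpy, scipy, OpenCV 4.12 (cv2) and the standard library are available. Lean on these libraries where they do the work, as an engineer would, in place of code of your own. Each camera call takes 0.05 s, during which the arm holds its last target. There are 200 camera calls.

## Working session

There is one attempt and no reset: what is moved stays moved. The work goes in short steps, Python scripts to look and compute and a shell command to move; the robot and the scene stay as the last step left them, time stands still between calls to the robot, and variables do not carry over. Pictures are saved under pics/ and viewed, at most 10 in all, crops included, and the job is handed in when it is done.

```bash
mkdir -p pics; ls
python3 - <<'E'
from rig import robot
import cv2,numpy as np
np.set_printoptions(precision=4,suppress=True)
for n in ("scene","top"):
    c=robot.camera(n); cv2.imwrite(f"pics/{n}0.png",c["pixels"][:,:,::-1]); print(n,c["intrinsics"],c["extrinsics"])
o=robot.get_obs(); print(o, robot.nose_length)
E
```

```text
pics
scene [[516.2721   0.     323.4071]
 [  0.     516.2721 239.2006]
 [  0.       0.       1.    ]] [[-0.8556  0.3133 -0.4121  0.9476]
 [ 0.5173  0.4897 -0.7019  0.6776]
 [-0.0181 -0.8137 -0.581   0.6746]
 [ 0.      0.      0.      1.    ]]
top [[621.6245   0.     316.5053]
 [  0.     621.6245 251.1579]
 [  0.       0.       1.    ]] [[-0.0104 -0.9984  0.0551  0.4795]
 [-0.9999  0.0108  0.0058 -0.0166]
 [-0.0064 -0.055  -0.9985  1.2266]
 [ 0.      0.      0.      1.    ]]
{'time': 0.1, 'q': array([ 1.0265,  0.5284,  1.4338, -0.    ,  1.1814, -0.1785]), 'joint_velocities': array([-0.0005, -0.002 , -0.0034,  0.0014, -0.0001,  0.0003]), 'joint_torque': array([ -0.0006, -44.0988, -17.715 ,   0.0635,   0.0534,  -0.0001]), 'position': array([0.2232, 0.5831, 0.2467]), 'tool_rot': array([ 0.1819,  0.9833, -0.0009, -0.0003]), 'ft_force': array([ 0.4725, -0.0865, -0.7876]), 'moment': array([ 0.0083,  0.0543, -0.0357]), 'grip_force': 0.0, 'grip_width': 0.08661974977903118} 0.025
```

View pics/scene0.png

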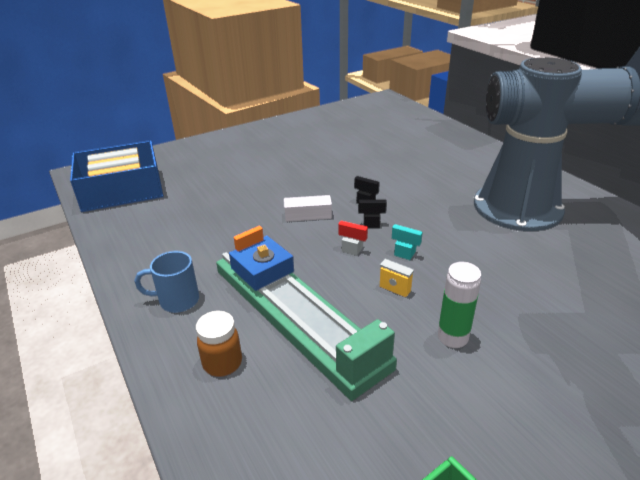

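View pics/top0.png

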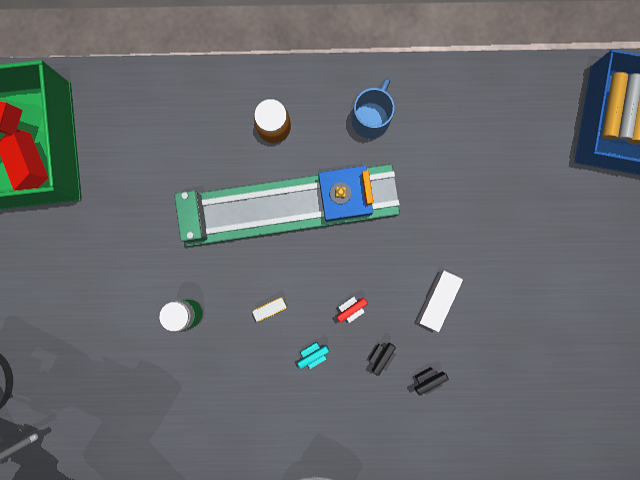

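The top view shows the tube near (441,300), the red key at (351,309), the stop block at (189,217) and the carriage at (345,193) with its orange plate at (367,188). 
Possible mix-ups for the key: red (351,309), black (381,358) and (430,381), turquoise (312,355). The red one is right. Possible mix-ups for the tube: the grey bar at (441,300) and the bars in the blue bin at (620,105). The one on the bench is right.

```bash
cat > h.py <<'E'
from rig import robot
import cv2,numpy as np
from scipy.spatial.transform import Rotation as R
np.set_printoptions(precision=4,suppress=True)
def shot(n):
    c=robot.camera(n); return c["pixels"],c["intrinsics"],c["extrinsics"]
def ray(px,K,E,z):
    px=np.atleast_2d(px).astype(float)
    d=(E[:3,:3]@np.linalg.inv(K)@np.c_[px,np.ones(len(px))].T).T
    return E[:3,3]+d*((z-E[2,3])/d[:,2])[:,None]
def proj(p,K,E):
    p=np.atleast_2d(p); c=(p-E[:3,3])@E[:3,:3]; u=c@K.T; return u[:,:2]/u[:,2:]
def hsv(im,lo,hi,roi):
    x0,y0,x1,y1=roi; m=np.zeros(im.shape[:2],np.uint8)
    m[y0:y1,x0:x1]=cv2.inRange(cv2.cvtColor(im,cv2.COLOR_RGB2HSV),lo,hi)[y0:y1,x0:x1]; return m
def big(m):
    return max(cv2.findContours(m,cv2.RETR_EXTERNAL,cv2.CHAIN_APPROX_NONE)[0],key=cv2.contourArea)[:,0]
def rect(cnt,K,E,z):
    """min-area rect of contour on plane z: centre(mm), long-axis yaw deg, sizes"""
    w=ray(cnt,K,E,z)[:,:2]*1000
    b=cv2.boxPoints(cv2.minAreaRect(w.astype(np.float32)))
    e=[b[1]-b[0],b[2]-b[1]]; l=max(e,key=np.linalg.norm)
    return b.mean(0),np.degrees(np.arctan2(l[1],l[0]))%180,sorted(np.linalg.norm(v) for v in e)
E
python3 - <<'E'
from h import *
im,K,E=shot("top")
print("key bar",*rect(big(hsv(im,(0,150,90),(8,255,255),(325,290,380,330))),K,E,.064))
print("tube",*rect(big(hsv(im,(0,0,130),(180,60,255),(410,260,470,340))),K,E,.04))
print("orange",*rect(big(hsv(im,(9,150,120),(20,255,255),(355,160,380,215))),K,E,.112))
print("carr",*rect(big(hsv(im,(105,150,60),(120,255,255),(310,155,385,230))),K,E,.082))
print("stop",*rect(big(hsv(im,(65,80,60),(90,255,255),(160,180,202,260))),K,E,.09))
print("bed",*rect(big(hsv(im,(65,80,40),(90,255,255),(160,150,410,260))),K,E,.03))
print("brass",*rect(big(hsv(im,(12,100,100),(28,255,255),(330,180,352,204))),K,E,.102))
a=cv2.resize(im[260:400,290:480],None,fx=4,fy=4)[:, :, ::-1]
cv2.imwrite("pics/c1.png",a)
E
```

```text
key bar [433.7718 -74.3339] 124.24681 [np.float32(13.988245), np.float32(63.026012)]
tube [ 447.8888 -245.5471] 154.02832 [np.float32(41.387875), np.float32(112.1337)]
orange [ 656.1113 -103.0035] 7.8126774 [np.float32(11.270393), np.float32(59.112167)]
carr [650.196  -64.4406] 7.853067 [np.float32(89.33178), np.float32(91.53483)]
stop [610.513  226.1307] 7.727337 [np.float32(39.017513), np.float32(89.35118)]
bed [636.6508  47.4217] 97.53415 [np.float32(106.052895), np.float32(426.0238)]
brass [649.8797 -54.8911] 179.30293 [np.float32(16.390984), np.float32(16.511475)]
```

View pics/c1.png

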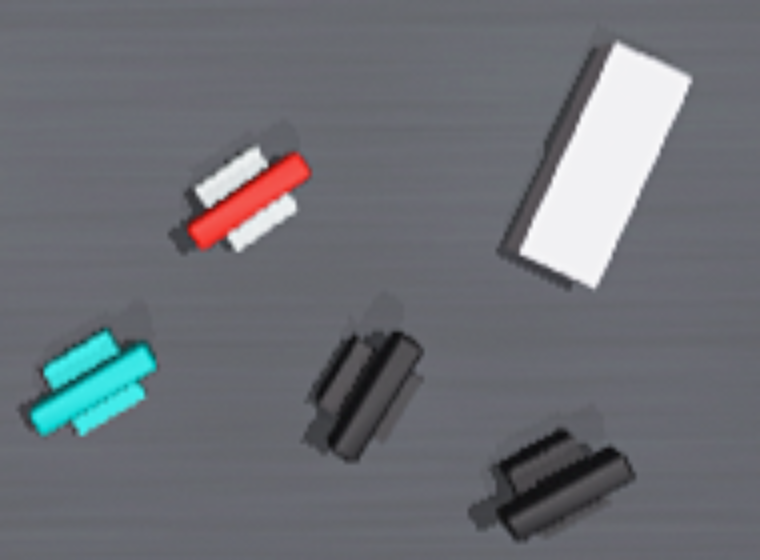

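The red key in the crop at (250,200) stands upright, and the tube at (605,165) lies clear of everything. Sizes match the given ones: tube 112x41, bar 63x14, stop 89x39. The bed yaw is 7.8° and the carriage travel is about 0.

```bash
cat >> h.py <<'E'
def pose():
    o=robot.get_obs(); x=R.from_quat(o["tool_rot"]).as_matrix()
    return o["position"]*1000,np.degrees(np.arctan2(x[1,0],x[0,0])),x
def plan(*wps):
    """waypoints (x,y,z mm,yaw deg) -> tool-axis shift and az from each to the next"""
    p,y,_=pose()
    for w in wps:
        a=np.radians(y); d=np.array(w[:3])-p; az=(y-w[3]+180)%360-180
        print(np.round([d[0]*np.cos(a)+d[1]*np.sin(a), d[0]*np.sin(a)-d[1]*np.cos(a), -d[2], az],1))
        p,y=np.array(w[:3],float),w[3]
BED=np.array([635.6,42.8]);BY=7.8
def bed(x,y):
    c,s=np.cos(np.radians(BY)),np.sin(np.radians(BY)); return BED+[c*x-s*y,s*x+c*y]
E
python3 - <<'E'
from h import *
print(pose(),bed(0,110),bed(0,100))
y=pose()[1]
plan((330,400,247,y),(440,210,247,y),(450,20,240,y),(450,-130,220,154),(448,-245.5,130,154),(448,-245.5,43,154))
E
```

```text
(array([223.262 , 583.2162, 246.8015]), np.float64(159.0412675752058), array([[-0.9338,  0.3577, -0.0008],
       [ 0.3577,  0.9338, -0.0014],
       [ 0.0003, -0.0016, -1.    ]])) [620.6713 151.7823] [622.0284 141.8748]
[-165.2 -132.9   -0.2    0. ]
[-170.7 -138.1   -0.     0. ]
[ -77.3 -173.9    7.     0. ]
[ -53.7 -140.1   20.     5. ]
[ -48.8 -104.7   90.     0. ]
[ 0.  0. 87.  0.]
```

```bash
python3 -m crank '[-33,-26,0,0,0,0,0, -65,-52,0,0,0,0,0, -97,-78,0,0,0,0,0, -129,-104,0,0,0,0,0, -155,-125,0,0,0,0,0]'
python3 -m crank '[-30,-24,0,0,0,0,0, -62,-50,0,0,0,0,0, -94,-76,0,0,0,0,0, -126,-102,0,0,0,0,0, -150,-122,0,0,0,0,0]'
python3 -m crank '[-16,-36,0,0,0,0,0, -32,-72,0,0,0,0,0, -48,-108,0,0,0,0,0, -64,-144,0,0,0,0,0, -77,-174,7,0,0,0,0]'
python3 -m crank '[-14,-34,4,0,0,1,0, -28,-68,8,0,0,2,0, -42,-102,12,0,0,3,0, -54,-134,16,0,0,4,0, -54,-140,20,0,0,5,0]'
python3 - <<'E'
from h import *
print(pose()[:2])
plan((448,-245.5,130,154),(448,-245.5,43,154))
E
```

```text
time: 0.57
position: [0.3241, 0.409, 0.2473]
tool_rot: [0.182, 0.983, -0.001, -0.0]
ft_force: [1.0, -0.3, 0.4]
grip_width: 0.0871
grip_force: 0.0
time: 0.98
position: [0.4212, 0.2413, 0.2475]
tool_rot: [0.182, 0.983, -0.0, 0.0]
ft_force: [0.3, 0.3, 0.6]
grip_width: 0.0869
grip_force: 0.0
time: 1.4
position: [0.4303, 0.0515, 0.2414]
tool_rot: [0.182, 0.983, -0.0, 0.001]
ft_force: [0.7, -0.6, 0.5]
grip_width: 0.0867
grip_force: 0.0
time: 1.82
position: [0.4317, -0.1015, 0.2207]
tool_rot: [0.227, 0.974, -0.001, 0.002]
ft_force: [0.5, -0.2, -0.2]
grip_width: 0.0877
grip_force: 0.0
(array([ 431.6596, -101.4897,  220.6518]), np.float64(153.7300477920839))
[ -78.4 -121.9   90.7   -0.3]
[ 0.  0. 87.  0.]
```

```bash
python3 -m crank '[-18,-28,20,0,0,0,0, -36,-56,40,0,0,0,0, -54,-84,60,0,0,0,0, -70,-110,80,0,0,0,0, -78,-122,90,0,0,0,0]'
python3 -m crank '[0,0,20,0,0,0,0, 0,0,40,0,0,0,0, 0,0,55,0,0,0,0, 0,0,60,0,0,0,0, 0,0,60,0,0,0,0]'
python3 - <<'E'
from h import *
print(pose()[:2])
plan((448,-245.5,43,154))
E
```

```text
time: 2.23
position: [0.447, -0.2432, 0.1285]
tool_rot: [0.226, 0.974, -0.0, 0.0]
ft_force: [-0.5, 0.4, 0.4]
grip_width: 0.0869
grip_force: 0.0
time: 2.65
position: [0.446, -0.2391, 0.0693]
tool_rot: [0.225, 0.974, 0.001, -0.002]
ft_force: [-0.4, -0.1, -0.1]
grip_width: 0.0868
grip_force: 0.0
(array([ 446.0115, -239.0527,   69.2869]), np.float64(154.04581112468372))
[-4.6 -4.9 26.3  0. ]
```

```bash
python3 -m crank '[-2,-2,10,0,0,0,0, -4,-4,20,0,0,0,0, -4,-5,26,0,0,0,0, -4,-5,26,0,0,0,0, -4,-5,26,0,0,0,0]'
python3 -m crank '[0,0,0,0,0,0,150, 0,0,0,0,0,0,170, 0,0,0,0,0,0,255, 0,0,0,0,0,0,255, 0,0,0,0,0,0,255]' 40
python3 -m crank '[0,0,0,0,0,0,255, 0,0,0,0,0,0,255, 0,0,0,0,0,0,255, 0,0,0,0,0,0,255, 0,0,0,0,0,0,255]' 40
python3 - <<'E'
from h import *
print(pose()[:2])
E
```

```text
time: 3.07
position: [0.448, -0.2462, 0.0443]
tool_rot: [0.225, 0.974, 0.0, -0.0]
ft_force: [0.4, -0.3, -0.2]
grip_width: 0.0872
grip_force: 0.0
time: 3.48
position: [0.4483, -0.2463, 0.0448]
tool_rot: [0.225, 0.974, -0.0, 0.0]
ft_force: [0.0, -0.7, 0.6]
grip_width: 0.0615
grip_force: 0.0
time: 3.9
position: [0.4482, -0.2459, 0.0446]
tool_rot: [0.225, 0.974, 0.0, -0.0]
ft_force: [1.2, 2.8, 0.8]
grip_width: 0.0397
grip_force: 40.0
(array([ 448.2001, -245.9016,   44.5997]), np.float64(154.01933155989332))
```

```bash
python3 -m crank '[0,0,-30,0,0,0,255, 0,0,-70,0,0,0,255, 0,0,-110,0,0,0,255, 0,0,-140,0,0,0,255, 0,0,-150,0,0,0,255]' 40
python3 - <<'E'
from h import *
print(pose()[:2]); t=bed(0,95); print(t)
p,y,_=pose()
plan((500,-120,195,y-30),(565,10,195,97.8),(*t,195,97.8))
E
```

```text
time: 4.32
position: [0.4496, -0.2477, 0.1983]
tool_rot: [0.224, 0.974, -0.002, 0.003]
ft_force: [0.9, -1.3, -3.5]
grip_width: 0.0397
grip_force: 40.0
(array([ 449.5852, -247.6895,  198.307 ]), np.float64(154.0612986267147))
[622.707 136.921]
[ 10.5 136.9   3.3  30. ]
[ 71.3 126.7  -0.   26.3]
[117.9  74.4  -0.    0. ]
```

```bash
python3 -m crank '[2,28,0,0,0,6,255, 4,56,0,0,0,12,255, 6,84,0,0,0,18,255, 8,112,1,0,0,24,255, 10,137,3,0,0,30,255]' 40
python3 -m crank '[14,26,0,0,0,5,255, 28,52,0,0,0,10,255, 42,77,0,0,0,16,255, 57,102,0,0,0,22,255, 71,127,0,0,0,26.3,255]' 40
python3 -m crank '[25,16,0,0,0,0,255, 55,35,0,0,0,0,255, 85,55,0,0,0,0,255, 108,70,0,0,0,0,255, 118,74,0,0,0,0,255]' 40
python3 - <<'E'
from h import *
print(pose()[:2]); t=bed(0,95)
plan((*t,100,97.8))
im,K,E=shot("top")
print(rect(big(hsv(im,(0,0,150),(180,40,255),(215,150,330,240))),K,E,.2)); cv2.imwrite("pics/t1.png",im[...,::-1])
E
```

```text
time: 4.73
position: [0.4983, -0.1169, 0.1898]
tool_rot: [0.471, 0.882, -0.0, -0.002]
ft_force: [0.1, -1.4, -4.2]
grip_width: 0.0398
grip_force: 40.0
time: 5.15
position: [0.5634, 0.0128, 0.1891]
tool_rot: [0.659, 0.752, -0.001, -0.002]
ft_force: [0.1, -0.8, -4.4]
grip_width: 0.0398
grip_force: 40.0
time: 5.57
position: [0.6227, 0.1417, 0.1889]
tool_rot: [0.657, 0.754, 0.0, -0.001]
ft_force: [0.4, -0.6, -4.2]
grip_width: 0.0395
grip_force: 40.0
(array([622.7445, 141.6677, 188.9404]), np.float64(97.89467164570496))
[-4.7 -0.7 88.9  0.1]
(array([617.7488,  48.2471], dtype=float32), np.float32(97.19742), [np.float32(67.33502), np.float32(125.9866)])
```

```bash
python3 -m crank '[-1,0,20,0,0,0,255, -3,0,45,0,0,0,255, -4,-0.5,70,0,0,0,255, -4.5,-0.5,88,0,0,0,255, -4.5,-0.5,92,0,0,0,255]' 40
python3 -m crank '[0,0,0,0,0,0,255, 0,0,0,0,0,0,255, 0,0,0,0,0,0,255, 0,0,0,0,0,0,255, 0,0,0,0,0,0,255]' 40
python3 - <<'E'
from h import *
print(pose()[:2]); t=bed(0,95)
plan((*t,76,97.8))
im,K,E=shot("scene")
cv2.imwrite("pics/s1.png",cv2.resize(im[220:400,200:420],None,fx=3.6,fy=3.3)[:590,:,::-1])
E
```

```text
time: 6.03
position: [0.6177, 0.132, 0.0942]
tool_rot: [0.658, 0.753, -0.004, -0.004]
ft_force: [-0.2, -0.7, -4.4]
grip_width: 0.0399
grip_force: 40.0
time: 6.45
position: [0.623, 0.1336, 0.1009]
tool_rot: [0.658, 0.753, 0.001, 0.001]
ft_force: [-0.6, 0.8, -4.3]
grip_width: 0.0396
grip_force: 40.0
(array([622.9753, 133.56  , 100.9419]), np.float64(97.74369615501216))
[ 3.4  0.2 24.9 -0.1]
```

View pics/s1.png

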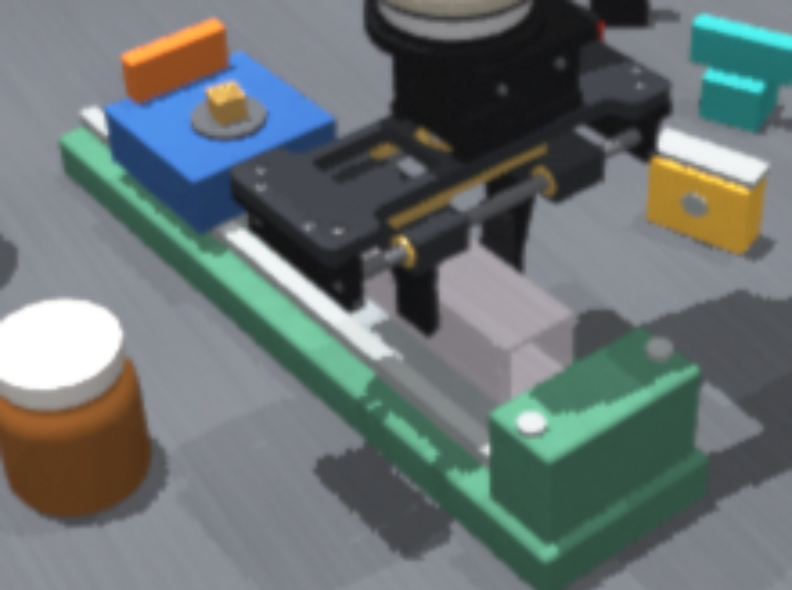

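The tube (crop ~(500,310)) hangs over the channel in line with it, short of the stop. I lower it now.

```bash
python3 -m crank '[1,0,4,0,0,0,255, 2,0,8,0,0,0,255, 3,0,12,0,0,0,255, 3,0,14,0,0,0,255, 3,0,14,0,0,0,255]' 40
python3 -m crank '[0,0,3,0,0,0,255, 0,0,6,0,0,0,255, 0,0,9,0,0,0,255, 0,0,11,0,0,0,255, 0,0,11,0,0,0,255]' 40
python3 -m crank '[0,0,0,0,0,0,255, 0,0,0,0,0,0,255, 0,0,0,0,0,0,255, 0,0,0,0,0,0,255, 0,0,0,0,0,0,255]' 40
python3 -c "
from h import *
print(pose()[:2]);plan((*bed(0,95),74.6,97.8))"
```

```text
time: 6.92
position: [0.6213, 0.1367, 0.0849]
tool_rot: [0.658, 0.753, -0.0, -0.0]
ft_force: [-0.1, -0.1, -4.0]
grip_width: 0.0396
grip_force: 40.0
time: 7.33
position: [0.622, 0.1365, 0.0747]
tool_rot: [0.658, 0.753, 0.0, 0.0]
ft_force: [-1.4, 0.4, -0.9]
grip_width: 0.0397
grip_force: 40.0
time: 7.75
position: [0.622, 0.1365, 0.0746]
tool_rot: [0.658, 0.753, 0.0, 0.0]
ft_force: [1.1, -0.4, -2.2]
grip_width: 0.0395
grip_force: 40.0
(array([621.9714, 136.478 ,  74.6405]), np.float64(97.74287304820541))
[ 0.3  0.8  0.  -0.1]
```

```bash
python3 -m crank '[0,0,0,0,0,0,80, 0,0,0,0,0,0,80, 0,0,0,0,0,0,80, 0,0,0,0,0,0,80, 0,0,0,0,0,0,80]' 40
python3 -m crank '[0,0,-15,0,0,0,80, 0,0,-45,0,0,0,80, 0,0,-85,0,0,0,80, 0,0,-110,0,0,0,80, 0,0,-120,0,0,0,80]' 40
python3 - <<'E'
from h import *
print(pose()[:2]); t=bed(0,-147.5); m=bed(0,-20); u=bed(0,40)
plan((*u,190,67),(*m,185,37),(*t,175,7.8),(*t,118,7.8))
im,K,E=shot("scene")
cv2.imwrite("pics/s2.png",cv2.resize(im[220:400,200:420],None,fx=3.6,fy=3.3)[:590,:,::-1])
E
```

```text
time: 8.17
position: [0.6218, 0.1366, 0.0747]
tool_rot: [0.658, 0.753, 0.0, 0.0]
ft_force: [-2.1, -0.3, 0.5]
grip_width: 0.0584
grip_force: 0.0
time: 8.58
position: [0.6242, 0.1368, 0.1993]
tool_rot: [0.658, 0.753, 0.003, 0.003]
ft_force: [0.6, -0.3, 0.0]
grip_width: 0.0597
grip_force: 0.0
(array([624.2123, 136.8059, 199.2662]), np.float64(97.74935353223512))
[-54.7  -1.4   9.3  30.7]
[-51.5  30.7   5.   30. ]
[-62.2 111.3  10.   29.2]
[ 0.  0. 57.  0.]
```

View pics/s2.png

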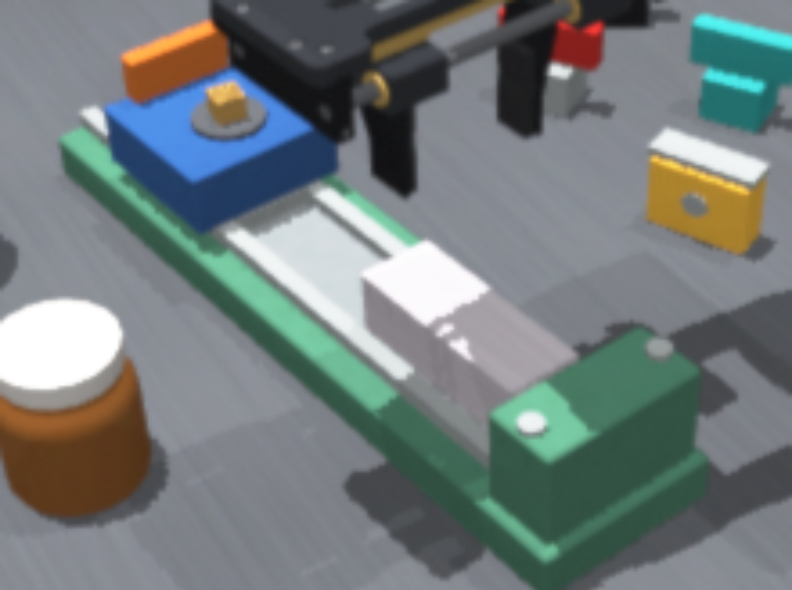

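The tube (crop ~(460,330)) lies flat in the channel. Next is the carriage plate at (175,60).

```bash
python3 -m crank '[-11,0,2,0,0,6,120, -22,0,4,0,0,12,155, -33,0,6,0,0,18,155, -44,-1,8,0,0,24,155, -55,-1,9,0,0,30.7,155]'
python3 -m crank '[-10,6,1,0,0,6,155, -20,12,2,0,0,12,155, -30,18,3,0,0,18,155, -40,24,4,0,0,24,155, -51.5,30.7,5,0,0,30,155]'
python3 -m crank '[-14,25,2,0,0,6,155, -28,50,4,0,0,12,155, -42,75,6,0,0,18,155, -54,98,8,0,0,24,155, -62,111,10,0,0,29,155]'
python3 -m crank '[0,0,0,0,0,0,155, 0,0,0,0,0,0,155, 0,0,0,0,0,0,155, 0,0,0,0,0,0,155, 0,0,0,0,0,0,155]'
python3 -c "
from h import *
print(pose()[:2]);plan((*bed(0,-147.5),118,7.8))"
```

```text
time: 9.05
position: [0.6266, 0.0815, 0.1831]
tool_rot: [0.835, 0.55, -0.002, -0.001]
ft_force: [-0.7, 0.1, 0.2]
grip_width: 0.0371
grip_force: 0.0
time: 9.47
position: [0.635, 0.0223, 0.1782]
tool_rot: [0.949, 0.315, -0.002, -0.001]
ft_force: [-0.9, 1.5, -0.6]
grip_width: 0.0341
grip_force: 0.0
time: 9.88
position: [0.6532, -0.1062, 0.1682]
tool_rot: [0.998, 0.067, -0.001, -0.0]
ft_force: [0.1, 0.0, 0.3]
grip_width: 0.0343
grip_force: 0.0
time: 10.3
position: [0.6534, -0.1019, 0.1704]
tool_rot: [0.997, 0.071, -0.0, -0.0]
ft_force: [0.9, 0.6, 0.2]
grip_width: 0.0341
grip_force: 0.0
(array([ 653.4413, -101.8731,  170.3559]), np.float64(8.182684866504458))
[ 1.9  1.8 52.4  0.4]
```

```bash
python3 -m crank '[1,0.5,12,0,0,0.4,155, 2,1.5,28,0,0,0.4,155, 2,1.5,42,0,0,0.4,155, 2,1.5,51,0,0,0.4,155, 2,1.5,52,0,0,0.4,155]'
python3 -m crank '[0,0,0,0,0,0,155, 0,0,0,0,0,0,200, 0,0,0,0,0,0,255, 0,0,0,0,0,0,255, 0,0,0,0,0,0,255]' 40
python3 -m crank '[0,0,0,0,0,0,255, 0,0,0,0,0,0,255, 0,0,0,0,0,0,255, 0,0,0,0,0,0,255, 0,0,0,0,0,0,255]' 40
python3 - <<'E'
from h import *
print(pose()[:2])
im,K,E=shot("top")
t=hsv(im,(0,0,150),(180,40,255),(206,170,270,240));print(rect(big(t),K,E,.07))
E
```

```text
time: 10.72
position: [0.6543, -0.1036, 0.1158]
tool_rot: [0.998, 0.067, -0.002, -0.001]
ft_force: [0.0, 0.4, 0.0]
grip_width: 0.0338
grip_force: 0.0
time: 11.13
position: [0.6563, -0.1045, 0.1194]
tool_rot: [0.998, 0.066, 0.001, -0.0]
ft_force: [0.4, 9.4, 3.2]
grip_width: 0.0151
grip_force: 4.8
time: 11.55
position: [0.6561, -0.1032, 0.1194]
tool_rot: [0.998, 0.067, 0.0, -0.001]
ft_force: [-0.9, 5.6, 3.6]
grip_width: 0.0116
grip_force: 40.0
(array([ 656.136 , -103.2324,  119.3586]), np.float64(7.644529006009461))
(array([618.9102, 137.0645], dtype=float32), np.float32(97.53289), [np.float32(65.23597), np.float32(127.68874)])
```

```bash
python3 -m crank '[0,-8,0,0,0,0,255, 0,-20,0,0,0,0,255, 0,-34,0,0,0,0,255, 0,-47,0,0,0,0,255, 0,-55,0,0,0,0,255]' 50
python3 -m crank '[0,-10,0,0,0,0,255, 0,-20,0,0,0,0,255, 0,-29,0,0,0,0,255, 0,-37,0,0,0,0,255, 0,-43,0,0,0,0,255]' 50
python3 -m crank '[0,-4,0,0,0,0,255, 0,-7,0,0,0,0,255, 0,-9,0,0,0,0,255, 0,-11,0,0,0,0,255, 0,-13,0,0,0,0,255]' 50
python3 -c "
from h import *
p=pose();print(p[:2],robot.get_obs()['ft_force']);plan((*bed(0,-29),119.4,7.8))"
```

```text
time: 12.02
position: [0.6493, -0.0531, 0.1194]
tool_rot: [0.998, 0.067, 0.001, 0.003]
ft_force: [-1.0, -9.0, 1.5]
grip_width: 0.0115
grip_force: 50.0
time: 12.43
position: [0.6435, -0.0108, 0.1194]
tool_rot: [0.998, 0.067, 0.001, 0.003]
ft_force: [-1.1, -9.0, 2.3]
grip_width: 0.0112
grip_force: 50.0
time: 12.85
position: [0.6419, 0.0007, 0.1194]
tool_rot: [0.998, 0.068, 0.001, 0.004]
ft_force: [-2.2, -13.8, 2.6]
grip_width: 0.0112
grip_force: 50.1
(array([641.9295,   0.69  , 119.3851]), np.float64(7.758248590919099)) [ -2.1719 -13.7768   2.5911]
[ -0.6 -13.6  -0.   -0. ]
```

```bash
python3 -m crank '[0,-2,0,0,0,0,255, 0,-4,0,0,0,0,255, 0,-6,0,0,0,0,255, 0,-8,0,0,0,0,255, 0,-10,0,0,0,0,255]' 50
python3 -m crank '[0,-1,0,0,0,0,255, 0,-2,0,0,0,0,255, 0,-3,0,0,0,0,255, 0,-4,0,0,0,0,255, 0,-4,0,0,0,0,255]' 50
python3 -c "
from h import *
p=pose();print(p[:2],robot.get_obs()['ft_force']);plan((*bed(0,-29),119.4,7.8))"
```

```text
time: 13.27
position: [0.6407, 0.0098, 0.1194]
tool_rot: [0.998, 0.067, 0.001, 0.005]
ft_force: [-0.9, -13.9, 2.3]
grip_width: 0.0119
grip_force: 50.1
time: 13.68
position: [0.6401, 0.0141, 0.1194]
tool_rot: [0.998, 0.067, 0.001, 0.004]
ft_force: [-1.0, -12.0, 3.1]
grip_width: 0.0114
grip_force: 50.1
(array([640.1068,  14.0865, 119.383 ]), np.float64(7.725725586589235)) [ -1.0097 -12.0277   3.1054]
[-0.6 -0.1 -0.  -0.1]
```

```bash
python3 -m crank '[0,-0.5,0,0,0,0,255, 0,-1,0,0,0,0,255, 0,-1.5,0,0,0,0,255, 0,-1.5,0,0,0,0,255, 0,-1.5,0,0,0,0,255]' 50
python3 -m crank '[0,-0.5,0,0,0,0,255, 0,-1,0,0,0,0,255, 0,-1,0,0,0,0,255, 0,-1,0,0,0,0,255, 0,-1,0,0,0,0,255]' 50
```

```text
time: 14.1
position: [0.6399, 0.0155, 0.1194]
tool_rot: [0.998, 0.067, 0.001, 0.004]
ft_force: [-0.4, -13.0, 2.9]
grip_width: 0.0114
grip_force: 50.1
time: 14.52
position: [0.6398, 0.0158, 0.1194]
tool_rot: [0.998, 0.067, 0.001, 0.005]
ft_force: [-0.6, -13.9, 2.6]
grip_width: 0.0115
grip_force: 50.1
```

```bash
python3 -m crank '[0,-0.5,0,0,0,0,255, 0,-1,0,0,0,0,255, 0,-1,0,0,0,0,255, 0,-1,0,0,0,0,255, 0,-1,0,0,0,0,255]' 50
python3 -m crank '[0,-0.5,0,0,0,0,255, 0,-1,0,0,0,0,255, 0,-1,0,0,0,0,255, 0,-1,0,0,0,0,255, 0,-1,0,0,0,0,255]' 50
```

```text
time: 14.93
position: [0.6398, 0.0158, 0.1194]
tool_rot: [0.998, 0.068, 0.001, 0.006]
ft_force: [-1.4, -16.0, 2.8]
grip_width: 0.0117
grip_force: 50.1
time: 15.35
position: [0.6398, 0.0159, 0.1194]
tool_rot: [0.998, 0.068, 0.001, 0.006]
ft_force: [-0.9, -18.8, 1.6]
grip_width: 0.0114
grip_force: 50.1
```

```bash
python3 -m crank '[0,-1,0,0,0,0,255, 0,-2,0,0,0,0,255, 0,-3,0,0,0,0,255, 0,-4,0,0,0,0,255, 0,-4,0,0,0,0,255]' 50
python3 -m crank '[0,1,0,0,0,0,255, 0,3,0,0,0,0,255, 0,6,0,0,0,0,255, 0,8,0,0,0,0,255, 0,8,0,0,0,0,255]' 50
python3 -c "
from h import *
print(pose()[:2])
im,K,E=shot('top')
cv2.imwrite('pics/t2.png',cv2.resize(im[150:260,160:410],None,fx=3.2,fy=3.2)[...,::-1])"
```

```text
time: 15.77
position: [0.6399, 0.0162, 0.1194]
tool_rot: [0.998, 0.068, 0.001, 0.01]
ft_force: [-1.2, -29.2, 1.3]
grip_width: 0.0116
grip_force: 50.3
time: 16.18
position: [0.6399, 0.0157, 0.1194]
tool_rot: [0.998, 0.067, 0.001, 0.003]
ft_force: [-1.6, -8.9, 2.7]
grip_width: 0.0112
grip_force: 50.0
(array([639.8594,  15.7052, 119.3754]), np.float64(7.6555586779976394))
```

View pics/t2.png

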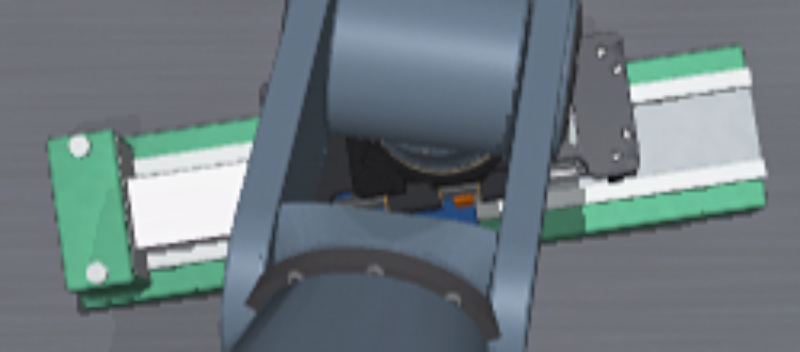

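```bash
python3 -m crank '[0,1.5,0,0,0,0,255, 0,3,0,0,0,0,255, 0,3,0,0,0,0,255, 0,3,0,0,0,0,255, 0,3,0,0,0,0,155]' 50
python3 -m crank '[0,0,0,0,0,0,155, 0,0,0,0,0,0,155, 0,0,0,0,0,0,155, 0,0,0,0,0,0,155, 0,0,0,0,0,0,155]' 
python3 -m crank '[0,0,-10,0,0,0,155, 0,0,-30,0,0,0,155, 0,0,-55,0,0,0,155, 0,0,-75,0,0,0,155, 0,0,-80,0,0,0,155]' 
python3 -c "
from h import *
p,y,_=pose();print(p,y)
plan((580,-10,195,42),(520,-40,180,77),(460,-70,165,110),(433.8,-74.3,150,124.2),(433.8,-74.3,60,124.2))"
```

```text
time: 16.65
position: [0.6398, 0.0162, 0.1189]
tool_rot: [0.998, 0.067, 0.0, 0.001]
ft_force: [-0.1, 0.8, -0.4]
grip_width: 0.0138
grip_force: 0.0
time: 17.07
position: [0.6395, 0.017, 0.1183]
tool_rot: [0.998, 0.067, -0.0, -0.0]
ft_force: [-0.5, -0.5, -0.1]
grip_width: 0.0333
grip_force: 0.0
time: 17.48
position: [0.642, 0.0166, 0.2031]
tool_rot: [0.998, 0.067, 0.004, 0.001]
ft_force: [0.5, -1.2, -0.2]
grip_width: 0.0343
grip_force: 0.0
[642.0284  16.5702 203.0843] 7.652283247387171
[-65.   18.1   8.1 -34.3]
[-64.7 -17.9  15.  -35. ]
[-42.7 -51.7  15.  -33. ]
[  4.9 -26.1  15.  -14.2]
[ 0.  0. 90.  0.]
```

```bash
python3 -m crank '[-13,4,1,0,0,-6.8,155, -26,8,3,0,0,-13.6,155, -39,11,5,0,0,-20.5,155, -52,15,7,0,0,-27.4,155, -65,18,8,0,0,-34.3,155]' 
python3 -m crank '[-13,-4,3,0,0,-7,140, -26,-8,6,0,0,-14,130, -39,-11,9,0,0,-21,120, -52,-14,12,0,0,-28,120, -65,-18,15,0,0,-35,120]' 
python3 -m crank '[-8,-10,3,0,0,-6.6,120, -17,-20,6,0,0,-13.2,120, -26,-31,9,0,0,-19.8,120, -34,-42,12,0,0,-26.4,120, -43,-52,15,0,0,-33,120]' 
python3 -m crank '[2,-10,5,0,0,-5,120, 4,-20,10,0,0,-10,120, 5,-26,15,0,0,-14.2,120, 5,-26,15,0,0,-14.2,120, 5,-26,15,0,0,-14.2,120]' 
python3 -c "
from h import *
p,y,_=pose();print(p,y)
plan((433.8,-74.3,60,124.2))"
```

```text
time: 17.9
position: [0.5765, -0.0099, 0.19]
tool_rot: [0.933, 0.361, -0.0, -0.0]
ft_force: [1.4, -0.2, 0.1]
grip_width: 0.0343
grip_force: 0.0
time: 18.32
position: [0.5165, -0.04, 0.1753]
tool_rot: [0.781, 0.624, -0.0, -0.0]
ft_force: [0.1, -0.3, 0.2]
grip_width: 0.0452
grip_force: 0.0
time: 18.73
position: [0.4558, -0.0699, 0.1603]
tool_rot: [0.572, 0.821, -0.0, -0.0]
ft_force: [0.9, -0.0, -0.2]
grip_width: 0.0462
grip_force: 0.0
time: 19.15
position: [0.4305, -0.074, 0.1454]
tool_rot: [0.469, 0.883, 0.0, -0.0]
ft_force: [-0.5, 0.5, 0.3]
grip_width: 0.0458
grip_force: 0.0
[430.4954 -74.0472 145.415 ] 123.99711235199389
[-2.1  2.6 85.4 -0.2]
```

```bash
python3 -m crank '[-2,2.6,20,0,0,0,120, -2,2.6,45,0,0,0,120, -2,2.6,70,0,0,0,120, -2,2.6,82,0,0,0,120, -2,2.6,84,0,0,0,120]' 
python3 -m crank '[0,0,0,0,0,0,120, 0,0,0,0,0,0,120, 0,0,0,0,0,0,200, 0,0,0,0,0,0,255, 0,0,0,0,0,0,255]' 20
python3 -m crank '[0,0,0,0,0,0,255, 0,0,0,0,0,0,255, 0,0,0,0,0,0,255, 0,0,0,0,0,0,255, 0,0,0,0,0,0,255]' 55
python3 -c "
from h import *
p,y,_=pose();print(p,y)"
```

```text
time: 19.57
position: [0.434, -0.074, 0.0598]
tool_rot: [0.469, 0.883, -0.0, -0.001]
ft_force: [-0.8, 0.9, -1.0]
grip_width: 0.0459
grip_force: 0.0
time: 19.98
position: [0.4345, -0.0744, 0.0624]
tool_rot: [0.468, 0.884, 0.0, 0.001]
ft_force: [0.3, 0.0, -0.1]
grip_width: 0.0333
grip_force: 0.0
time: 20.4
position: [0.4342, -0.0743, 0.0617]
tool_rot: [0.468, 0.884, 0.0, 0.0]
ft_force: [1.1, 1.1, 3.0]
grip_width: 0.0132
grip_force: 55.0
[434.1546 -74.3286  61.7309] 124.13731098619094
```

```bash
python3 -m crank '[0,0,-30,0,0,0,255, 0,0,-70,0,0,0,255, 0,0,-110,0,0,0,255, 0,0,-135,0,0,0,255, 0,0,-140,0,0,0,255]' 55
python3 - <<'E'
from h import *
im,K,E=shot("top")
w=ray(big(hsv(im,(9,150,120),(20,255,255),(280,170,315,225))),K,E,.112); print("orange",rect(big(hsv(im,(9,150,120),(20,255,255),(280,170,315,225))),K,E,.112))
print("brass",rect(big(hsv(im,(12,100,100),(28,255,255),(260,180,295,220))),K,E,.102))
print("carr",rect(big(hsv(im,(105,150,60),(120,255,255),(240,155,320,240))),K,E,.082))
cv2.imwrite('pics/t3.png',cv2.resize(im[150:340,160:410],None,fx=3.2,fy=3.1)[...,::-1])
p,y,_=pose();print(p,y)
plan((500,-30,205,110),(570,20,205,97.8),(633,64,205,97.8))
E
```

```text
time: 20.82
position: [0.4359, -0.075, 0.2052]
tool_rot: [0.468, 0.884, 0.0, 0.004]
ft_force: [1.0, -0.4, -2.9]
grip_width: 0.0134
grip_force: 55.0
orange (array([639.6323,  14.8722], dtype=float32), np.float32(7.831598), [np.float32(11.577518), np.float32(58.834034)])
brass (array([632.9026,  63.6323], dtype=float32), np.float32(179.35461), [np.float32(16.422428), np.float32(16.4842)])
carr (array([633.7811,  53.3482], dtype=float32), np.float32(7.930054), [np.float32(88.97194), np.float32(91.459694)])
[435.2853 -74.7862 204.026 ] 124.15291015679063
[ 0.7 78.7 -1.  14.2]
[23.  82.9 -0.  12.2]
[35.  68.4 -0.   0. ]
```

View pics/t3.png

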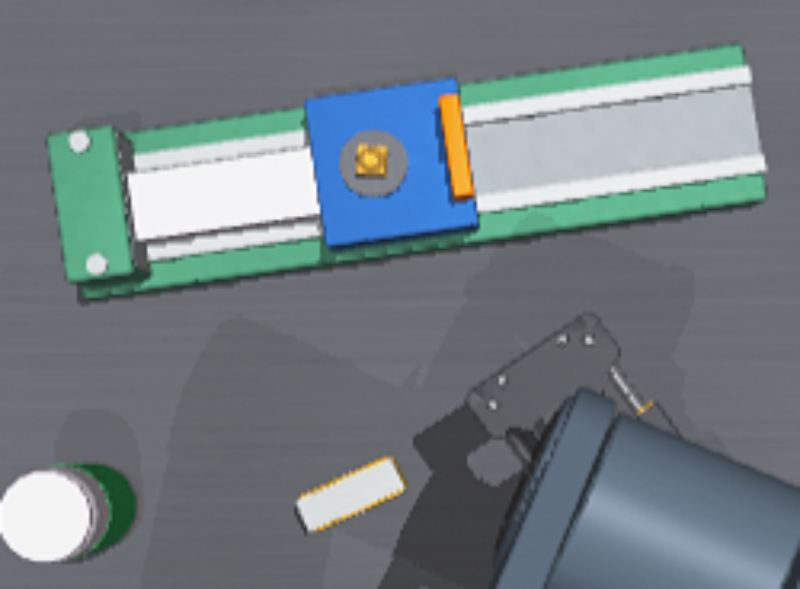

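The top crop shows the tube snug between the stop (130,205) and the carriage (315,190), with the screw at (372,160). I check the square's rotation close up before fitting the key.

Run:
```python
from h import *
im,K,E=shot("top"); a=cv2.resize(im[188:212,264:288],None,fx=16,fy=16,interpolation=cv2.INTER_CUBIC)
im2,K2,E2=shot("scene"); u=proj([.633,.0644,.1],K2,E2)[0].astype(int); b=cv2.resize(im2[u[1]-14:u[1]+14,u[0]-14:u[0]+14],(384,384),interpolation=cv2.INTER_CUBIC)
# overlay of square bottom outline expectations: dots for 0 turn (white) at z=.102 top
print(u)
for im_,K_,E_,o,s,img in ((im,K,E,(264,188),16,a),(im2,K2,E2,(u[0]-14,u[1]-14),384/28,b)):
    for t,c in ((7.8,(255,255,255)),(-22,(0,255,0))):
        th=np.radians(t+45+90*np.arange(4)); P=np.c_[.633+.0113*np.cos(th),.064+.0113*np.sin(th),np.full(4,.102)]
        for q in (proj(P,K_,E_)-o+.5)*s: cv2.circle(img,tuple(int(v) for v in q),4,c,-1)
cv2.imwrite("pics/b.png",np.hstack([a,b])[...,::-1])
```

```text
[301 278]
```

View pics/b.png

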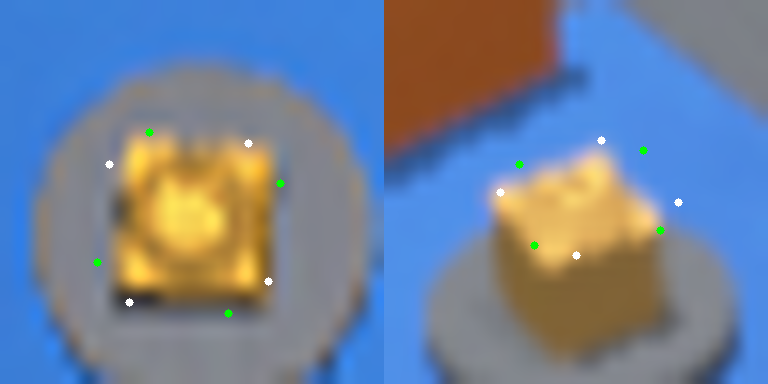

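In the top crop the square (195,218) is turned about 10° clockwise from the bed, to world yaw -2°. I therefore approach at yaw 88°, centred on about (633.4, 64.1).

```bash
python3 -m crank '[0,16,0,0,0,3,255, 0,32,0,0,0,6,255, 0,48,0,0,0,9,255, 0,64,0,0,0,12,255, 0.7,78.7,-1,0,0,14.2,255]' 55
python3 -m crank '[5,17,0,0,0,3,255, 10,34,0,0,0,6,255, 15,51,0,0,0,9,255, 20,68,0,0,0,11,255, 23,83,0,0,0,12.2,255]' 55
python3 -m crank '[9,17,0,0,0,2,255, 18,34,0,0,0,4,255, 26,51,0,0,0,6,255, 32,62,0,0,0,8,255, 35,68,0,0,0,10,255]' 55
python3 -m crank '[0,0,0,0,0,0,255, 0,0,0,0,0,0,255, 0,0,0,0,0,0,255, 0,0,0,0,0,0,255, 0,0,0,0,0,0,255]' 55
python3 -c "
from h import *
p,y,M=pose();print(p,y,M[2]);plan((633.4,64.1,180,88))"
```

```text
time: 21.38
position: [0.4976, -0.0287, 0.1994]
tool_rot: [0.575, 0.818, -0.001, -0.003]
ft_force: [-0.5, -0.2, -2.9]
grip_width: 0.0138
grip_force: 55.0
time: 21.8
position: [0.5678, 0.0215, 0.1988]
tool_rot: [0.658, 0.753, -0.002, -0.003]
ft_force: [0.5, 0.0, -2.1]
grip_width: 0.0136
grip_force: 55.0
time: 22.22
position: [0.6312, 0.0653, 0.1982]
tool_rot: [0.721, 0.693, -0.002, -0.002]
ft_force: [-0.0, 0.1, -3.1]
grip_width: 0.0136
grip_force: 55.0
time: 22.63
position: [0.6309, 0.0638, 0.202]
tool_rot: [0.721, 0.693, -0.0, -0.0]
ft_force: [0.2, -0.3, -2.6]
grip_width: 0.0139
grip_force: 55.0
[630.8606  63.8399 202.0297] 87.72596780299854 [-0.     -0.0014 -1.    ]
[ 0.4  2.5 22.  -0.3]
```

```bash
python3 -m crank '[0.4,2.5,8,0,0,0,255, 0.4,2.5,16,0,0,0,255, 0.4,2.5,23,0,0,0,255, 0.4,2.5,26,0,0,0,255, 0.4,2.5,26,0,0,0,255]' 55
python3 -m crank '[0,0,0,0,0,0,255, 0,0,0,0,0,0,255, 0,0,0,0,0,0,255, 0,0,0,0,0,0,255, 0,0,0,0,0,0,255]' 55
python3 -c "
from h import *
p,y,M=pose();print(p,y,M[2]);plan((633.4,64.1,148,88))"
```

```text
time: 23.05
position: [0.633, 0.0646, 0.1749]
tool_rot: [0.721, 0.693, -0.001, -0.001]
ft_force: [0.2, 0.2, -2.4]
grip_width: 0.0137
grip_force: 55.0
time: 23.47
position: [0.6343, 0.0646, 0.1769]
tool_rot: [0.721, 0.693, 0.0, 0.0]
ft_force: [0.3, -0.8, -3.1]
grip_width: 0.0137
grip_force: 55.0
[634.2743  64.5795 176.9279] 87.7463109110955 [-0.0001  0.0008 -1.    ]
[-0.5 -0.9 28.9 -0.3]
```

```bash
python3 -m crank '[-0.5,-0.9,3,0,0,0,255, -0.5,-0.9,6,0,0,0,255, -0.5,-0.9,9,0,0,0,255, -0.5,-0.9,12,0,0,0,255, -0.5,-0.9,12,0,0,0,255]' 55
python3 -m crank '[0,0,2,0,0,0,255, 0,0,4,0,0,0,255, 0,0,6,0,0,0,255, 0,0,6,0,0,0,255, 0,0,6,0,0,0,255]' 55
python3 -c "
from h import *
p,y,M=pose();print(p,y,M[2]);plan((633.4,64.1,148,88))"
```

```text
time: 23.88
position: [0.6331, 0.0641, 0.1639]
tool_rot: [0.721, 0.693, -0.0, -0.0]
ft_force: [0.1, -0.9, -2.4]
grip_width: 0.0131
grip_force: 55.0
time: 24.3
position: [0.6335, 0.0641, 0.1584]
tool_rot: [0.721, 0.693, 0.0, 0.0]
ft_force: [1.5, -0.3, -3.6]
grip_width: 0.0134
grip_force: 55.0
[633.5163  64.0527 158.4006] 87.73786353537055 [-0.      0.0007 -1.    ]
[ 0.  -0.1 10.4 -0.3]
```

```bash
python3 -m crank '[0,0,2,0,0,0,255, 0,0,4,0,0,0,255, 0,0,6,0,0,0,255, 0,0,8,0,0,0,255, 0,0,8,0,0,0,255]' 55
python3 -m crank '[0,0,1,0,0,0,255, 0,0,2,0,0,0,255, 0,0,3,0,0,0,255, 0,0,3,0,0,0,255, 0,0,3,0,0,0,255]' 55
python3 -c "
from h import *
p,y,M=pose();print(p,y,M[2],robot.get_obs()['q'][5])"
```

```text
time: 24.72
position: [0.6335, 0.064, 0.1503]
tool_rot: [0.721, 0.693, 0.0, 0.0]
ft_force: [2.2, -0.1, -4.4]
grip_width: 0.0134
grip_force: 55.0
time: 25.13
position: [0.6336, 0.0641, 0.1478]
tool_rot: [0.721, 0.693, 0.0, 0.0]
ft_force: [2.2, -0.3, -1.2]
grip_width: 0.0136
grip_force: 55.0
[633.5565  64.0511 147.8014] 87.73895256558727 [-0.     0.001 -1.   ] -0.035003961775322015
```

```bash
python3 -m crank '[0,0,0,0,0,5,255, 0,0,0,0,0,10,255, 0,0,0,0,0,15,255, 0,0,0,0,0,20,255, 0,0,0,0,0,25,255]' 60
python3 -c "
from h import *
print(pose()[:2],robot.get_obs()['moment'])"
python3 -m crank '[0,0,0,0,0,5,255, 0,0,0,0,0,10,255, 0,0,0,0,0,15,255, 0,0,0,0,0,20,255, 0,0,0,0,0,25,255]' 60
python3 -c "
from h import *
print(pose()[:2],robot.get_obs()['moment'])"
```

```text
time: 25.55
position: [0.6343, 0.0639, 0.1479]
tool_rot: [0.855, 0.519, 0.001, 0.001]
ft_force: [3.8, -0.2, -2.1]
grip_width: 0.0139
grip_force: 60.0
(array([634.28  ,  63.9013, 147.8818]), np.float64(62.54123690730685)) [-0.1798 -0.6242  0.2217]
time: 25.97
position: [0.6341, 0.064, 0.1479]
tool_rot: [0.947, 0.322, 0.001, 0.001]
ft_force: [3.2, 0.9, -1.6]
grip_width: 0.0139
grip_force: 60.0
(array([634.1218,  64.0387, 147.8538]), np.float64(37.538535340618836)) [-0.0887 -0.4925  0.1588]
```

```bash
python3 -m crank '[0,0,0,0,0,5,255, 0,0,0,0,0,10,255, 0,0,0,0,0,15,255, 0,0,0,0,0,20,255, 0,0,0,0,0,20,255]' 60
python3 -c "
from h import *
print(pose()[:2],robot.get_obs()['moment'])"
python3 -m crank '[0,0,0,0,0,2,255, 0,0,0,0,0,4,255, 0,0,0,0,0,6,255, 0,0,0,0,0,6,255, 0,0,0,0,0,6,255]' 60
python3 -c "
from h import *
print(pose()[:2],robot.get_obs()['moment'])"
```

```text
time: 26.38
position: [0.634, 0.0642, 0.1479]
tool_rot: [0.988, 0.154, 0.001, 0.0]
ft_force: [3.3, 0.8, -1.4]
grip_width: 0.0137
grip_force: 60.0
(array([634.0191,  64.1947, 147.8554]), np.float64(17.678896243267282)) [ 0.0335 -0.5518  0.0687]
time: 26.8
position: [0.634, 0.0642, 0.1479]
tool_rot: [0.995, 0.103, 0.001, 0.0]
ft_force: [3.1, 1.5, -0.7]
grip_width: 0.0135
grip_force: 60.0
(array([634.0198,  64.2249, 147.8658]), np.float64(11.87938599382389)) [ 0.1234 -0.6588  0.1439]
```

```bash
python3 -m crank '[0,0,0,0,0,1,255, 0,0,0,0,0,2,255, 0,0,0,0,0,3,255, 0,0,0,0,0,4,255, 0,0,0,0,0,4,255]' 60
python3 -c "
from h import *
print(pose()[:2],robot.get_obs()['moment'])"
python3 -m crank '[0,0,0,0,0,1,255, 0,0,0,0,0,2,255, 0,0,0,0,0,3,255, 0,0,0,0,0,4,255, 0,0,0,0,0,4,255]' 60
python3 -c "
from h import *
print(pose()[:2],robot.get_obs()['moment'])"
```

```text
time: 27.22
position: [0.634, 0.0642, 0.1479]
tool_rot: [0.998, 0.067, 0.001, -0.0]
ft_force: [4.8, 1.2, -1.4]
grip_width: 0.0134
grip_force: 60.0
(array([633.9683,  64.2277, 147.8825]), np.float64(7.680971974910545)) [ 0.2251 -0.8186  0.1143]
time: 27.63
position: [0.634, 0.0643, 0.1479]
tool_rot: [0.999, 0.032, 0.001, -0.0]
ft_force: [5.0, 2.0, -1.0]
grip_width: 0.0136
grip_force: 60.0
(array([633.9603,  64.2591, 147.8563]), np.float64(3.6777939043873875)) [ 0.1898 -0.8782  0.1375]
```

```bash
python3 -m crank '[0,0,0,0,0,1,255, 0,0,0,0,0,2,255, 0,0,0,0,0,3,255, 0,0,0,0,0,3,255, 0,0,0,0,0,3,255]' 60
python3 -c "
from h import *
print(pose()[:2],robot.get_obs()['moment'])"
python3 -m crank '[0,0,0,0,0,1,255, 0,0,0,0,0,2,255, 0,0,0,0,0,3,255, 0,0,0,0,0,3,255, 0,0,0,0,0,3,255]' 60
python3 -c "
from h import *
print(pose()[:2],robot.get_obs()['moment'])"
```

```text
time: 28.05
position: [0.634, 0.0643, 0.1479]
tool_rot: [1.0, 0.006, 0.001, -0.0]
ft_force: [5.9, 1.3, -1.5]
grip_width: 0.0135
grip_force: 60.0
(array([633.9537,  64.3223, 147.8745]), np.float64(0.7080072135641177)) [ 0.288  -0.908   0.1495]
time: 28.47
position: [0.6339, 0.0643, 0.1478]
tool_rot: [1.0, -0.02, 0.001, -0.0]
ft_force: [5.4, 1.7, -1.8]
grip_width: 0.0134
grip_force: 60.1
(array([633.9445,  64.3022, 147.8382]), np.float64(-2.2375927688374517)) [ 0.3276 -0.8405  0.3499]
```

```bash
python3 -m crank '[0,0,0,0,0,1,255, 0,0,0,0,0,2,255, 0,0,0,0,0,2,255, 0,0,0,0,0,2,255, 0,0,0,0,0,2,255]' 60
python3 -c "
from h import *
print(pose()[:2],robot.get_obs()['moment'])"
python3 -m crank '[0,0,0,0,0,1,255, 0,0,0,0,0,2,255, 0,0,0,0,0,2,255, 0,0,0,0,0,2,255, 0,0,0,0,0,2,255]' 60
python3 -c "
from h import *
print(pose()[:2],robot.get_obs()['moment'])"
```

```text
time: 28.88
position: [0.634, 0.0644, 0.1479]
tool_rot: [0.999, -0.036, 0.001, -0.0]
ft_force: [4.6, 1.3, -1.6]
grip_width: 0.0134
grip_force: 60.2
(array([633.9755,  64.3591, 147.8807]), np.float64(-4.170358368730526)) [ 0.298  -0.832   0.5265]
time: 29.3
position: [0.634, 0.0643, 0.1478]
tool_rot: [0.999, -0.053, 0.001, 0.0]
ft_force: [5.2, 1.5, -1.0]
grip_width: 0.014
grip_force: 60.4
(array([633.9725,  64.3441, 147.838 ]), np.float64(-6.118071872582678)) [ 0.3351 -0.9139  0.7546]
```

```bash
python3 -m crank '[0,0,0,0,0,-2,255, 0,0,0,0,0,-4,255, 0,0,0,0,0,-6,255, 0,0,0,0,0,-6,255, 0,0,0,0,0,-6,255]' 60
python3 -c "
from h import *
print(pose()[:2],robot.get_obs()['moment'])"
python3 -m crank '[0,0,0,0,0,0,255, 0,0,0,0,0,0,120, 0,0,0,0,0,0,120, 0,0,0,0,0,0,120, 0,0,0,0,0,0,120]' 10
python3 -m crank '[0,0,0,0,0,0,120, 0,0,0,0,0,0,120, 0,0,-10,0,0,0,120, 0,0,-25,0,0,0,120, 0,0,-40,0,0,0,120]' 
python3 -m crank '[0,0,-20,0,0,0,120, 0,0,-50,0,0,0,120, 0,0,-80,0,0,0,120, -20,0,-90,0,0,0,120, -40,0,-90,0,0,0,120]' 
python3 -m crank '[-40,0,0,0,0,0,120, -80,0,0,0,0,0,120, -120,0,0,0,0,0,120, -140,0,0,0,0,0,120, -140,0,0,0,0,0,120]' 
python3 -c "
from h import *
print(pose()[:2])
im,K,E=shot('top'); im2,_,_=shot('scene')
print('bar',rect(big(hsv(im,(0,150,90),(8,255,255),(240,150,330,240))),K,E,.150))
print('orange',rect(big(hsv(im,(9,150,120),(20,255,255),(280,170,315,225))),K,E,.112))
cv2.imwrite('pics/f.png',np.vstack([cv2.resize(im[150:250,160:410],(800,300)),cv2.resize(im2[230:390,200:420],(412,300)).copy() if 0 else cv2.copyMakeBorder(cv2.resize(im2[230:390,200:420],(412,300)),0,0,0,388,cv2.BORDER_CONSTANT)])[...,::-1])"
```

```text
time: 29.72
position: [0.6339, 0.0642, 0.1478]
tool_rot: [1.0, -0.003, 0.001, -0.0]
ft_force: [5.2, 2.2, -1.2]
grip_width: 0.0138
grip_force: 60.0
(array([633.9412,  64.1935, 147.8383]), np.float64(-0.3066173397419017)) [ 0.2228 -0.8736  0.049 ]
time: 30.13
position: [0.6317, 0.064, 0.147]
tool_rot: [1.0, -0.002, -0.002, 0.0]
ft_force: [-0.5, 0.1, -0.2]
grip_width: 0.0332
grip_force: 0.0
time: 30.55
position: [0.6328, 0.0641, 0.1881]
tool_rot: [1.0, -0.002, -0.001, -0.0]
ft_force: [0.8, 0.4, -0.3]
grip_width: 0.0461
grip_force: 0.0
time: 30.97
position: [0.5957, 0.064, 0.2823]
tool_rot: [1.0, -0.002, 0.005, 0.0]
ft_force: [0.3, 0.1, -0.2]
grip_width: 0.0459
grip_force: 0.0
time: 31.38
position: [0.4472, 0.0656, 0.2779]
tool_rot: [1.0, -0.002, -0.003, -0.0]
ft_force: [-0.2, 0.3, 0.5]
grip_width: 0.0464
grip_force: 0.0
(array([447.2381,  65.6193, 277.9107]), np.float64(-0.22734821690913903))
bar (array([631.6878,  62.795 ], dtype=float32), np.float32(179.63766), [np.float32(13.972039), np.float32(61.462044)])
orange (array([639.6323,  14.8722], dtype=float32), np.float32(7.831598), [np.float32(11.577518), np.float32(58.834034)])
```

View pics/f.png

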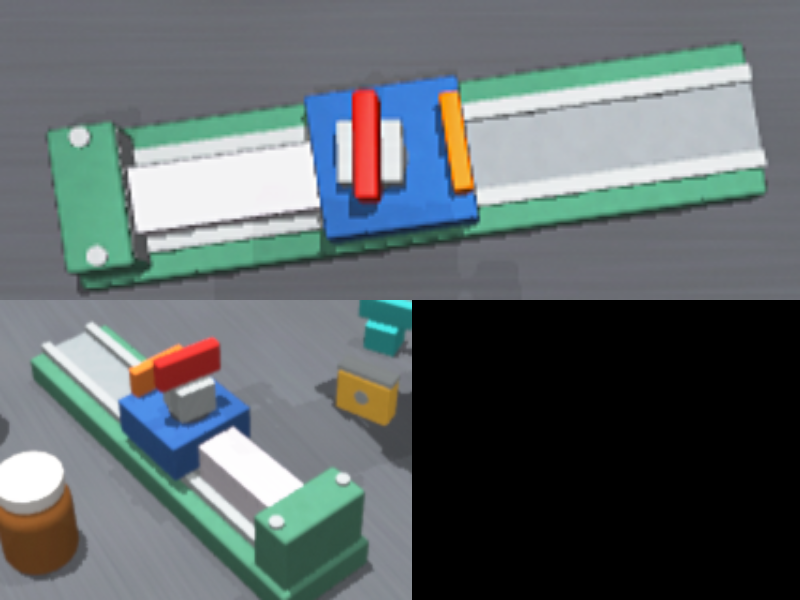

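The handle sits fully down on the screw (top view (367,145)) and is turned to its stop. The tube is tight between the carriage and the stop block, and nothing else in view has moved.

```bash
python3 -c "
from rig import robot
print(robot.hand_in())"
```

```text
the job is handed in; nothing more can be done
None
```

The job is handed in at about 31 s on the robot's clock: the tube is clamped snugly against the stop block, and the red handle is fully down on the screw, turned clockwise to its hard stop and left there. I saw no bystander moved.

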